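# Face up the tea display bay

### The arm

A 7-joint arm with a two-finger parallel gripper is mounted at the origin on the work surface. World frame = base frame: x ahead of the robot, y to its left, z up, the work surface at z = 0. Lengths are in m, angles in rad, forces in N, time in s.
With the tool pointing down it reaches from about 0.425 to 0.875 m from the base axis. Payload 4.7 kg.
Tool frame: the origin (TCP) lies on the front face of the gripper's body, between the roots of the fingers; the fingertips stand 73 mm ahead of it and the grasp point (between the pads) lies 54 mm ahead of it; z points along the fingers, y is the line along which they close (so a half turn about z gives the same grasp; the last joint's range is limited). The gripper opens to 85 mm and grips with 20 to 120 N. Pads are 22 mm wide; open, the fingers measure 114 mm over their backs; the gripper's body (76 mm by 85 mm) begins 54 mm behind the grasp point. The pads swing forward as they close: fully open they stand 13 mm farther back than shut.
Start: joints at [-1.159, 0.321, -0.07, 1.45, 0.023, 1.371, -0.057], TCP at [0.252, 0.599, 0.304] pointing down, gripper open.
Joint ranges: [-2.86, 2.86], [-0.3, 2.09], [-1.38, 1.24], [0.06, 2.45], [-1.56, 4.7], [0.09, 2.05], [-2.69, 2.69]. Speed limits (rad/s): [2.57, 2.57, 3.14, 3.14, 3.14, 3.14, 3.14].

### API

Orientations are given as a unit quaternion [w, x, y, z].
In Python, from plant import env gives the robot as it stands.
- The arm moves only by the tool jog_arm, never from a script. Its argument "deltas" is a list of rows, each a list of 4 numbers: the shift along the world's x, y, z as a fraction of full scale, then the turn about the world's z as a fraction of full scale. A call has 1 to 20 rows; each row shifts and turns the commanded pose from where the row before left it; what a row does not reach is not made up. Full scale, the value 1, is 10 cm for a shift and pi/4 rad for a turn. A row lasts 1/8 s, in which the tool goes at most 62.5 mm and 10.7 degrees, less where a joint would pass 70% of its speed; a pose out of reach is approached as far as the arm can. A call with a number of a shift or a turn outside -1 to 1 is refused whole. A call with a gripper value outside its range is refused whole. "gripper" is the gripper command: -1 is shut, 1 is fully open, values between are in proportion, set as the call begins (left out, the last holds). The fingers move at their own pace and stop on an object; "force" is the grip in N (left out, the last holds). Time passes only in rows, so rows that do not move let the fingers close. It gives the time, the measured TCP pose, the force, the opening and the grip force at its end, in the units of the state.
- env.get_state(): the state, without advancing time (a new reading comes with each control period).
- env.read_camera(name): name is "scene" or "top"; returns a dict with "pixels" (480x640x3 uint8, blue, green, red), "depth" (480x640 float32, m along the optical axis (not along the pixel's ray), 0 where there is no reading), "mtx" (3x3 intrinsics, pixels), "k1" (the pictures are not rectified: a ray, as slopes to the right and down, at radius r is drawn at 1 + k1 r^2 times it, then the intrinsics apply), "rvec" (rotation vector, rad) and "tvec" (3), from world to camera coordinates, as OpenCV has them. Camera axes: x right, y down, z forward; pixel columns grow to the right and rows downward; lengths in m; the calibration is good to about 2 mm. A picture is of the moment at which its call begins.
- env.finish_job(): hands the job in; it is judged then, once.
The state is a dict: "clock": time; "joints": joint angles; "joint_velocities": joint speeds; "effort": joint torques, N m; "position": TCP position; "orientation": TCP orientation; "wrist_force": force on the tool from outside, world axes, zero at the start; "ft_torque": the same for the moment, N m; "finger_gap": opening from 0.0 (shut) to 1.0 (fully open); "grasp_force": force on a finger pad.
Only numpy, scipy, OpenCV 4.12 (cv2) and the standard library are available. Lean on these libraries where they do the work, as an engineer would, in place of code of your own. Each camera call takes 0.05 s, during which the arm holds its last target. There are 200 camera calls.

### The job

Tidy the tea display for opening: push both drawers of the bay fully home, and push the one canister that stands out of line straight back into the row, level with its neighbours and clear of them. Use only a push of the fingertips: lift or tip nothing, keep the canisters and the tins in the drawers standing, and leave the big canister and the cup on the counter where they are.

Things in the scene. Friction and masses are not known exactly. Their poses are not given: they have to be found in the camera images.
- bay: low fixed display cabinet, 200 mm deep (its x), 440 mm wide (its y), pale deck 97 mm above the counter, two black drawer fronts facing the robot. Origin: below the middle of the deck's front edge, at counter height; x into the bay, away from the robot, y left, z up. Brass rail along the deck's rear edge, up to 50 mm above it; otherwise open above.
- row_line (a point): the middle of the canister row: on the deck, 100 mm behind the front edge; the row runs along the bay's y, with canister centres at y = -142, -47, +47 and +142 mm
- drawer_left (a joint): the bay's left drawer as the robot sees it (bay's +y side). Value: metres open, 0 = fully home against a rigid stop, grows as it comes out along the bay's -x; starts 0.045 to 0.085 open. Stiff runners: about 2 N of friction, stays where it is left, no bounce.
- drawer_left_pull (a point): middle of the outer face of the left drawer's brass edge pull: a bar 120 mm long (bay's y), 12 mm high, along the upper edge of the black front, 12 mm proud of it. At bay x = -28 mm when home, y = +108 mm, 74 mm above the counter. Front: 213 mm wide, 16 mm thick, from 14 to 82 mm above the counter.
- drawer_right (a joint): the bay's right drawer as the robot sees it (bay's -y side). Value: metres open, 0 = fully home against a rigid stop, grows as it comes out along the bay's -x; starts 0.045 to 0.085 open. Stiff runners: about 2 N of friction, stays where it is left, no bounce.
- drawer_right_pull (a point): middle of the outer face of the right drawer's brass edge pull: a bar 120 mm long (bay's y), 12 mm high, along the upper edge of the black front, 12 mm proud of it. At bay x = -28 mm when home, y = -108 mm, 74 mm above the counter. Front: 213 mm wide, 16 mm thick, from 14 to 82 mm above the counter.
- can_a: white tea canister, 76 mm across, 96 mm tall, 0.15-0.31 kg: straight side up to 76 mm, then a black knob 22 mm across. Origin: centre of its underside. One of four alike, can_a to can_d, in mixed order on the bay's deck 95 mm apart: three on the row line, one 45-60 mm in front of it. Pushed by its side it slides (1 to 2 N); pushed higher than 50 mm above its foot it may tip.
- can_b: white tea canister, 76 mm across, 96 mm tall, 0.15-0.31 kg: straight side up to 76 mm, then a black knob 22 mm across. Origin: centre of its underside. One of four alike, can_a to can_d, in mixed order on the bay's deck 95 mm apart: three on the row line, one 45-60 mm in front of it. Pushed by its side it slides (1 to 2 N); pushed higher than 50 mm above its foot it may tip.
- can_c: white tea canister, 76 mm across, 96 mm tall, 0.15-0.31 kg: straight side up to 76 mm, then a black knob 22 mm across. Origin: centre of its underside. One of four alike, can_a to can_d, in mixed order on the bay's deck 95 mm apart: three on the row line, one 45-60 mm in front of it. Pushed by its side it slides (1 to 2 N); pushed higher than 50 mm above its foot it may tip.
- can_d: white tea canister, 76 mm across, 96 mm tall, 0.15-0.31 kg: straight side up to 76 mm, then a black knob 22 mm across. Origin: centre of its underside. One of four alike, can_a to can_d, in mixed order on the bay's deck 95 mm apart: three on the row line, one 45-60 mm in front of it. Pushed by its side it slides (1 to 2 N); pushed higher than 50 mm above its foot it may tip.
- tin_a: a small green tea tin with an aluminium cap, 44 mm across, 36 mm tall, standing loose in the left drawer near the cabinet's mouth, free to ride in with the drawer. Origin: centre of its underside.
- tin_b: a small copper tea tin with an aluminium cap, 44 mm across, 36 mm tall, standing loose in the left drawer near the cabinet's mouth, free to ride in with the drawer. Origin: centre of its underside.
- tin_c: a small red tea tin with an aluminium cap, 44 mm across, 36 mm tall, standing loose in the right drawer near the cabinet's mouth, free to ride in with the drawer. Origin: centre of its underside.
- tin_d: a small blue tea tin with an aluminium cap, 44 mm across, 36 mm tall, standing loose in the right drawer near the cabinet's mouth, free to ride in with the drawer. Origin: centre of its underside.
- caddy: a bigger canister of the same make standing on the counter beside the bay, 84 mm across, 135 mm tall with its knob. Origin: centre of its underside. Not part of the job
- cup: a white tasting cup on the counter at the bay's other side, 72 mm across, 62 mm tall. Origin: centre of its underside. Not part of the job
There are look-alikes about, which are no part of the job. Leave any purple look-alike of the cup alone. Leave any pink or purple look-alike of the tin_d alone.

How it is judged:
At the end, for the whole second after the job is handed in: both drawers at most 4 mm open; the four canisters upright, at rest on the deck, centres within 12 mm of the row line and at least 77.5 mm apart; the tins upright inside the shut drawers; the big canister and the cup upright and within 20 mm of where they began (value of joint each of drawer_left, drawer_right below 0.004 m and x of can_a in the frame of bay between 0.088 and 0.112 m and angle between each of can_a, can_b, can_c, can_d's own z axis and vertical below 0.1 rad and height (world z) of can_a between 0.091 and 0.103 m and linear speed of each of can_a, can_b, can_c, can_d below 0.02 m/s and x of can_b in the frame of bay between 0.088 and 0.112 m and height (world z) of can_b between 0.091 and 0.103 m and x of can_c in the frame of bay between 0.088 and 0.112 m and height (world z) of can_c between 0.091 and 0.103 m and x of can_d in the frame of bay between 0.088 and 0.112 m and height (world z) of can_d between 0.091 and 0.103 m and horizontal distance between can_a and can_b above 0.0775 m and horizontal distance between each of can_a, can_b and can_c above 0.0775 m and horizontal distance between each of can_a, can_b, can_c and can_d above 0.0775 m and angle between each of tin_a, tin_b, tin_c, tin_d's own z axis and vertical below 0.2 rad and height (world z) of each of tin_a, tin_b, tin_c, tin_d below 0.0315 m and x of each of tin_a, tin_b, tin_c, tin_d in the frame of bay above 0 m and distance of each of caddy, cup from where it was at the start of the episode below 0.02 m and angle between each of caddy, cup's own z axis and vertical below 0.15 rad); the robot touches nothing.
It fails at once if a canister of the row is lifted more than 14 mm off the deck, tipped by more than 0.4 rad or knocked off the deck (height (world z) of any of can_a, can_b, can_c, can_d above 0.111 m or angle between any of can_a, can_b, can_c, can_d's own z axis and vertical above 0.4 rad or height (world z) of any of can_a, can_b, can_c, can_d below 0.077 m).
It fails at once if a tin is lifted in or out of its drawer, or toppled (height (world z) of any of tin_a, tin_b, tin_c, tin_d above 0.0345 m or angle between any of tin_a, tin_b, tin_c, tin_d's own z axis and vertical above 0.6 rad).
It fails at once if the big canister or the cup on the counter is moved more than 20 mm or tipped (distance of any of caddy, cup from where it was at the start of the episode above 0.02 m or angle between any of caddy, cup's own z axis and vertical above 0.3 rad).
It also fails if it takes over 51 s, if anything falls off the work surface, if the arm or the gripper's body presses on something with over 40 N, if the wrist force passes 120 N, or if a joint passes its speed limit or range.

## Working session

There is one attempt and no reset: what is moved stays moved. The work goes in short steps, Python scripts to look and compute and a tool call to move; the robot and the scene stay as the last step left them, time stands still between calls to the robot, and variables do not carry over. Pictures are saved under pics/ and viewed, at most 10 in all, crops included, and the job is handed in when it is done.

Besides the shell and the picture viewer there is one more tool, called as name(argument=value, ...) on one line, values as JSON. jog_arm: Moves the arm, as the interface text tells. Shift numbers are shares of 10 cm and turn numbers shares of pi/4 rad, none past 1 either way. Its arguments: {"type":"object","properties":{"deltas":{"type":"array","items":{"type":"array","items":{"type":"number","minimum":-1,"maximum":1}}},"gripper":{"type":"number"},"force":{"type":"number"}},"required":["deltas"]}

```bash
mkdir -p pics; ls; cat > h.py <<'E'
import numpy as np, cv2
from plant import env
def cam(n):
    c=env.read_camera(n); c['R']=cv2.Rodrigues(np.array(c['rvec'],float))[0]; c['t']=np.array(c['tvec'],float).ravel(); return c
def rays(c,uv):
    K=np.array(c['mtx'],float); k=c['k1']
    return cv2.undistortPoints(np.array(uv,float).reshape(-1,1,2),K,np.array([k,0,0,0.]))[:,0]
def onplane(c,uv,z):
    d=np.c_[rays(c,uv),np.ones(len(np.reshape(uv,(-1,2))))]@c['R']; o=-c['R'].T@c['t']
    return o+d*((z-o[2])/d[:,2])[:,None]
def cloud(c):
    v,u=np.mgrid[0:480,0:640]; r=rays(c,np.c_[u.ravel(),v.ravel()]); d=c['depth'].ravel()
    P=(np.c_[r,np.ones(len(r))]*d[:,None]-c['t'])@c['R']; P[d==0]=np.nan
    return P.reshape(480,640,3)
E
python3 - <<'E'
from h import *
for n in('scene','top'):
    c=cam(n); cv2.imwrite(f'pics/{n}0.png',c['pixels']); np.savez(f'{n}0.npz',P=cloud(c),px=c['pixels'])
    print(n,-c['R'].T@c['t'],c['k1'],c['R'][2])
s=env.get_state();print(s['clock'],s['position'],s['orientation'],s['wrist_force'],s['finger_gap'])
E
```

```text
pics
scene [ 1.0466189  -0.73260016  0.97223469] -0.10051664779806964 [-0.39271263  0.58651243 -0.70836429]
top [ 0.46783167 -0.02995591  1.02955859] -0.025628981039541816 [ 0.0760684   0.02149638 -0.99687086]
0.1 [0.25169391 0.5989101  0.30293306] [-1.26431464e-04  1.97561406e-01  9.80290145e-01 -8.40886781e-04] [0.34105805 0.36924876 0.15342275] 0.9964586832483112
```

View pics/scene0.png

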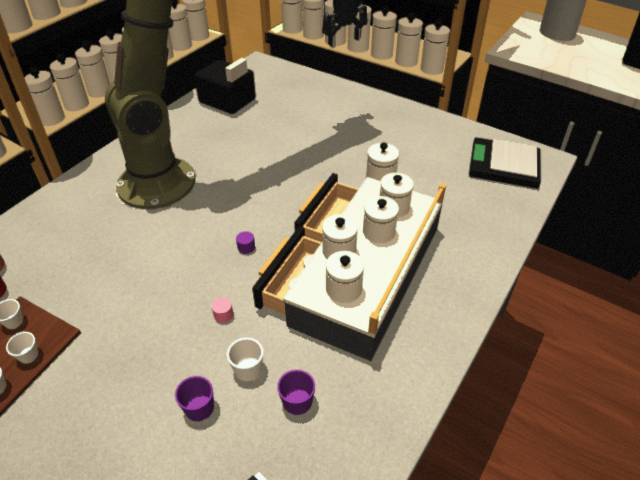

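View pics/top0.png

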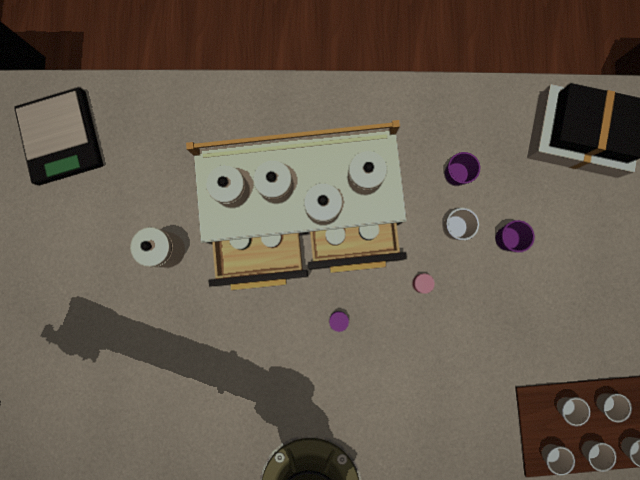

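The scene picture shows the bay at about (360,260), with both drawers open. In the top picture the canister knobs are at (224,182), (272,177), (323,201) and (369,168). The third one, at (323,201), stands out of line. The caddy is at (150,247) and the white cup at (462,224). The look-alikes are purple cups at (462,168) and (515,236), a purple tin at (339,320) and a pink tin at (424,283). I'll leave all of these alone.

```bash
cat >> h.py <<'E'
def measure(save=None,yaw=None):
    c=cam('top'); px=c['pixels']; P=cloud(c); z=P[...,2]; hsv=cv2.cvtColor(px,cv2.COLOR_BGR2HSV)
    if save: cv2.imwrite(save,px)
    roi=np.zeros((480,640),bool); roi[110:300,185:415]=1
    return c,px,P,z,hsv,roi
E
python3 - <<'E'
from h import *
c,px,P,z,hsv,roi=measure()
deck=(roi&(abs(z-.097)<.008)&(hsv[...,2]>110)).astype(np.uint8)
deck=cv2.morphologyEx(deck,cv2.MORPH_OPEN,np.ones((3,3)))
n,l,st,ce=cv2.connectedComponentsWithStats(deck); k=1+st[1:,4].argmax(); print('deck z',np.nanmedian(z[l==k]),st[k])
cnt=np.argwhere(l==k)[:,::-1]; W=onplane(c,cnt,.097)[:,:2]
r=cv2.minAreaRect((W*1000).astype(np.float32)); print('rect',r, cv2.boxPoints(r))
# knobs: dark pixels at height
kn=(roi&(z>.165)&(hsv[...,2]<60)).astype(np.uint8)
n,l,st,ce=cv2.connectedComponentsWithStats(kn)
for i in range(1,n):
    if st[i,4]>15: print('knob',ce[i],st[i],onplane(c,[ce[i]],.19)[0],np.nanmedian(P[l==i],0))
# lids: points z .165-.185
ld=(roi&(z>.150)&(z<.2)).astype(np.uint8)
n,l,st,ce=cv2.connectedComponentsWithStats(ld)
for i in range(1,n):
    if st[i,4]>100: print('lid',ce[i],st[i,4],np.nanpercentile(z[l==i],[5,50,95]))
# brass pulls & rail
br=((hsv[...,0]>8)&(hsv[...,0]<26)&(hsv[...,1]>130)).astype(np.uint8)
n,l,st,ce=cv2.connectedComponentsWithStats(br&roi.astype(np.uint8))
for i in range(1,n):
    if st[i,4]>60: 
        pts=np.argwhere(l==i)[:,::-1]; zz=np.nanmedian(z[l==i]); rr=cv2.minAreaRect((onplane(c,pts,zz)[:,:2]*1000).astype(np.float32)); print('brass',ce[i],st[i],zz,rr)
# black fronts top
bk=(roi&(hsv[...,2]<50)&(abs(z-.082)<.012)).astype(np.uint8)
n,l,st,ce=cv2.connectedComponentsWithStats(bk)
for i in range(1,n):
    if st[i,4]>80:
        pts=np.argwhere(l==i)[:,::-1]; rr=cv2.minAreaRect((onplane(c,pts,.082)[:,:2]*1000).astype(np.float32)); print('front',ce[i],st[i],rr)
cv2.imwrite('pics/crop1.png',cv2.resize(px[110:300,185:415],None,fx=3.4,fy=3.1,interpolation=cv2.INTER_CUBIC))
E
```

```text
deck z 0.09731915572032099 [  194   130   212   113 13560]
rect ((669.3060302734375, 35.32989501953125), (204.55471801757812, 438.6852722167969), 6.876077651977539) [[ 541.50415  240.84999]
 [ 594.02454 -194.67998]
 [ 797.1079  -170.1902 ]
 [ 744.5875   265.33978]]
knob [368.29487179 166.76923077] [364 162  10  10  78] [ 0.68693536 -0.10607323  0.19      ] [ 0.68622436 -0.10551304  0.19141094]
knob [270.79746835 176.43037975] [266 172  10  10  79] [0.66557326 0.0820014  0.19      ] [0.66451071 0.08116239 0.19240169]
knob [222.36585366 181.29268293] [218 177  10  10  82] [0.65491371 0.17596774 0.19      ] [0.65462208 0.17536077 0.19155363]
knob [322.5   199.875] [318 195  10  10  80] [ 0.62104853 -0.01878838  0.19      ] [ 0.62061532 -0.01879417  0.19200008]
lid [367.25575448 170.38107417] 1173 [0.16437353 0.17319671 0.1906726 ]
lid [272.70973154 179.59563758] 1192 [0.16381752 0.17331578 0.19125787]
lid [225.50206782 184.3101737 ] 1209 [0.159132   0.17325595 0.19041299]
lid [322.97464074 202.49619611] 1183 [0.16979016 0.17323531 0.1904611 ]
brass [291.33569262 135.57735086] [186 120 2
[... 281 characters left out ...]
0938), 7.871101379394531)
brass [357.67549669 266.0397351 ] [330 261  56  11 302] 0.08027172619258208 ((498.6777648925781, -95.22198486328125), (11.961335182189941, 118.585693359375), 6.819028854370117)
brass [258.03767123 283.56849315] [231 279  55  10 292] 0.08019140529415902 ((457.4066467285156, 118.19505310058594), (11.509324073791504, 117.61579132080078), 6.712587833404541)
front [356.47209653 260.21266968] [308 252  98  18 663] ((510.62347412109375, -92.55667114257812), (15.90176773071289, 209.55096435546875), 7.0028767585754395)
front [257.92701863 277.64285714] [209 270  99  16 644] ((470.0152587890625, 118.72747802734375), (14.530523300170898, 212.42657470703125), 6.886917591094971)
```

View pics/crop1.png

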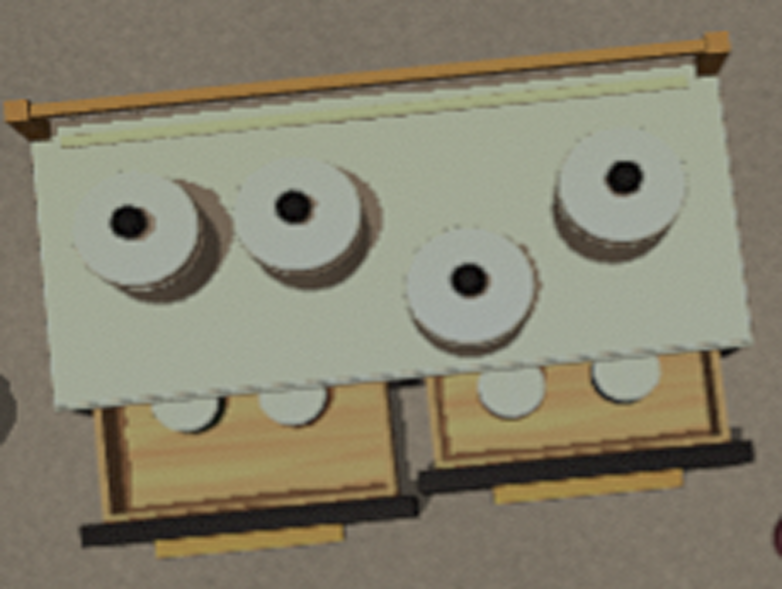

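The crop confirms it: the canister with its knob at (322,200) in the full top image sits at bay x of about 44 mm. The other three knobs lie on one line, at about 104 mm from the fitted edge, which gives the origin correction. The bay's yaw is about 6.85° and its origin about (0.572, 0.024). The drawers are about 80 mm (left) and 65 mm (right) open.

jog_arm(deltas=[[0.176,-0.393,0,0.22],[0.176,-0.393,0,0.22],[0.176,-0.393,0,0.22],[0.176,-0.393,0,0],[0.176,-0.393,0,0],[0.176,-0.393,0,0],[0.176,-0.393,0,0],[0.176,-0.393,0,0],[0.176,-0.393,0,0],[0.176,-0.393,0,0],[0.176,-0.393,0,0],[0.176,-0.393,0,0],[0.176,-0.393,0,0],[0.176,-0.393,0,0],[0.176,-0.393,0,0],[0.176,-0.393,0,0],[0,0,0,0]], gripper=-0.1)

```text
clock: 2.28
position: [0.5338, -0.0337, 0.3038]
orientation: [-0.0, -0.057, 0.998, -0.001]
wrist_force: [-0.4, -0.2, 0.2]
finger_gap: 0.449
grasp_force: 0.0
```

jog_arm(deltas=[[-0.006,0.049,-0.25,0],[0,0,-0.35,0],[0,0,-0.36,0],[0,0,0,0],[0.15,0.018,0,0],[0.15,0.018,0,0],[0,0,0,0]])

```text
clock: 3.15
position: [0.5649, -0.0206, 0.2091]
orientation: [0.001, -0.061, 0.998, -0.0]
wrist_force: [-0.2, -0.7, -1.7]
finger_gap: 0.447
grasp_force: 0.0
```

```bash
python3 - <<'E'
from h import *
c=cam('scene'); cv2.imwrite('pics/s1.png',cv2.resize(c['pixels'][140:360,230:470],None,fx=2.5,fy=2.5))
c=cam('top'); cv2.imwrite('pics/t1.png',c['pixels'])
E
```

```text
(no output)
```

View pics/s1.png

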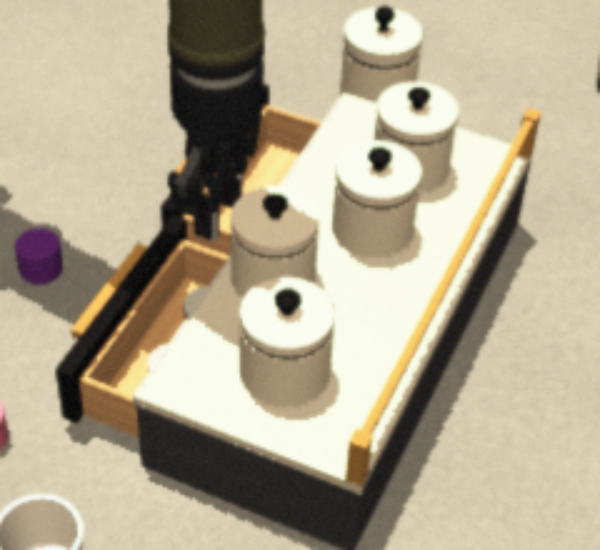

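The fingers stand upright in front of the out-of-line canister and clear of its neighbours. I'll centre them and push slowly.

jog_arm(deltas=[[0.005,-0.044,0,0],[0,0,0,0],[0.05,0.006,0,0],[0.05,0.006,0,0],[0.05,0.006,0,0],[0.05,0.006,0,0],[0.05,0.006,0,0],[0.05,0.006,0,0],[0.05,0.006,0,0],[0.05,0.006,0,0],[0,0,0,0]])

```text
clock: 4.62
position: [0.6041, -0.0205, 0.2079]
orientation: [0.001, -0.06, 0.998, -0.0]
wrist_force: [0.1, -0.5, 0.9]
finger_gap: 0.449
grasp_force: 0.0
```

```bash
cat >> h.py <<'E'
O=np.array([.5717,.0236]); th=np.radians(6.85); B=np.array([[np.cos(th),np.sin(th)],[-np.sin(th),np.cos(th)]])
def bay(p): return 1000*B@(np.array(p)[:2]-O)
def knobs():
    for n in('top','scene'):
        c=cam(n); P=cloud(c); z=P[...,2]; v=cv2.cvtColor(c['pixels'],cv2.COLOR_BGR2HSV)[...,2]
        xb=(P[...,:2]-O)@B.T
        m=((abs(z-.190)<.007)&(v<70)&(xb[...,0]>0.02)&(xb[...,0]<.15)&(abs(xb[...,1])<.2)).astype(np.uint8)
        N,l,st,ce=cv2.connectedComponentsWithStats(m)
        for i in range(1,N):
            if st[i,4]>15: print(n,ce[i].round(),st[i,4],bay(onplane(c,[ce[i]],.19)[0]).round(1))
    s=env.get_state(); print('tool',bay(s['position']).round(1),s['position'][2],s['wrist_force'])
E
python3 -c "
from h import *
knobs()"
```

```text
top [368. 167.] 83 [  99.  -142.5]
top [271. 176.] 79 [100.3  46.7]
top [222. 181.] 83 [100.7 141.3]
scene [397. 178.] 35 [102.2 134.6]
scene [382. 202.] 42 [101.6  41.7]
scene [340. 213.] 18 [ 34.6 -28.3]
scene [351. 225.] 51 [ 70.6 -52.5]
scene [327. 230.] 54 [ 33.4 -88.1]
scene [345. 260.] 64 [ 100.5 -146.6]
tool [ 26.5 -47.7] 0.20797138242586763 [0.52986865 0.60922385 0.19884275]
```

jog_arm(deltas=[[0.05,0.006,0,0],[0.05,0.006,0,0],[0.05,0.006,0,0],[0.05,0.006,0,0],[0.05,0.006,0,0],[0.04,0.005,0,0],[0,0,0,0],[0,0,0,0]])

```text
clock: 5.72
position: [0.6326, -0.017, 0.208]
orientation: [0.0, -0.06, 0.998, 0.0]
wrist_force: [0.6, -0.1, 0.4]
finger_gap: 0.452
grasp_force: 0.0
```

```bash
python3 -c "
from h import *
knobs()"
```

```text
top [368. 167.] 81 [  98.8 -142.5]
top [271. 176.] 75 [100.1  47.3]
top [222. 181.] 82 [100.7 141.4]
scene [397. 178.] 35 [102.2 134.6]
scene [382. 202.] 41 [101.6  41.9]
scene [363. 229.] 53 [ 99.4 -52.9]
scene [338. 235.] 59 [ 59.9 -89.6]
scene [345. 260.] 63 [ 100.6 -146.6]
tool [ 55.5 -47.6] 0.20799262104115926 [ 0.39565885 -0.41972997 -0.14861457]
```

The pushed canister now reads level with the row to within about 2 mm, and it is centred. I'll nudge it 1.5 mm, retract, and go to the right drawer.

jog_arm(deltas=[[0.015,0.002,0,0],[0,0,0,0],[-0.2,-0.024,0,0],[-0.371,-0.045,0,0],[-0.371,-0.045,0,0],[-0.371,-0.045,0,0],[-0.371,-0.045,0,0],[-0.171,-0.021,0,0],[0.036,-0.3,0,0],[0.036,-0.3,0,0],[0,0,-0.4,0],[0,0,-0.38,0],[0,0,0,0],[0,0,0,0]])

```text
clock: 7.58
position: [0.4565, -0.0996, 0.1312]
orientation: [0.001, -0.06, 0.998, -0.0]
wrist_force: [0.8, -0.0, 0.6]
finger_gap: 0.45
grasp_force: 0.0
```

```bash
python3 - <<'E'
from h import *
knobs()
c=cam('scene'); cv2.imwrite('pics/s2.png',cv2.resize(c['pixels'][140:360,230:470],None,fx=2.5,fy=2.5))
E
```

```text
top [368. 167.] 84 [  99.  -142.6]
top [320. 172.] 83 [ 99.  -47.9]
top [271. 176.] 82 [100.1  46.6]
top [222. 181.] 84 [100.7 141.2]
scene [397. 178.] 36 [102.4 134.3]
scene [381. 202.] 41 [101.5  41.6]
scene [364. 230.] 52 [100.4 -53. ]
scene [345. 260.] 58 [ 100.6 -147.1]
tool [-128.7 -108.6] 0.13167708156617483 [ 0.34431094 -0.4188087   0.31073242]
```

View pics/s2.png

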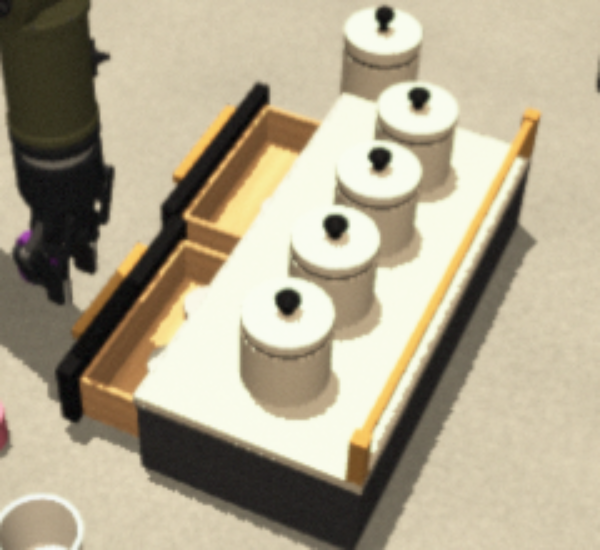

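The row is aligned and the fingers stand square before the right pull. I'll push it in slowly.

jog_arm(deltas=[[0.1,0.012,0,0],[0.1,0.012,0,0],[0.05,0.006,0,0],[0.05,0.006,0,0],[0.05,0.006,0,0],[0.05,0.006,0,0],[0.05,0.006,0,0],[0.05,0.006,0,0],[0.05,0.006,0,0],[0.05,0.006,0,0],[0.05,0.006,0,0],[0.05,0.006,0,0],[0.05,0.006,0,0],[0.05,0.006,0,0],[0.05,0.006,0,0],[0,0,0,0]])

```text
clock: 9.72
position: [0.5417, -0.089, 0.1304]
orientation: [0.001, -0.06, 0.998, -0.0]
wrist_force: [0.5, 0.2, 0.3]
finger_gap: 0.45
grasp_force: 0.1
```

jog_arm(deltas=[[0.02,0.0024,0,0],[0.02,0.0024,0,0],[0,0,0,0]])

```text
clock: 10.1
position: [0.5451, -0.0888, 0.1302]
orientation: [0.001, -0.06, 0.998, -0.0]
wrist_force: [-0.3, 0.7, 0.3]
finger_gap: 0.447
grasp_force: 0.2
```

```bash
cat >> h.py <<'E'
def fronts():
    c=cam('scene'); P=cloud(c); z=P[...,2]; h=cv2.cvtColor(c['pixels'],cv2.COLOR_BGR2HSV)
    b=np.einsum('ij,...j->...i',B,P[...,:2]-O)*1000
    for nm,s in(('left',1),('right',-1)):
        m=(abs(z-.082)<.006)&(h[...,2]<60)&(b[...,0]<5)&(b[...,0]>-110)&(abs(b[...,1]*s-108)<95)
        q=b[m][:,0]; print(nm,'front top',m.sum(),np.percentile(q,[5,50,95]).round(1) if m.sum() else '')
        m=(abs(z-.079)<.006)&(h[...,1]>130)&(h[...,2]>90)&(b[...,0]<-10)&(b[...,0]>-125)&(abs(b[...,1]*s-108)<60)
        q=b[m][:,0]; print(nm,'pull top',m.sum(),np.percentile(q,[5,50,95]).round(1) if m.sum() else '')
E
python3 - <<'E'
from h import *
fronts(); print(bay(env.get_state()['position']))
c=cam('scene'); cv2.imwrite('pics/s3.png',cv2.resize(c['pixels'][140:360,230:470],None,fx=2.5,fy=2.5))
E
```

```text
left front top 224 [-94.4 -86.9 -81.7]
left pull top 84 [-108.  -102.8  -96.9]
right front top 204 [-41.6 -14.1 -10.4]
right pull top 196 [-28.1 -23.3 -18.5]
[ -39.83541375 -108.37929568]
```

View pics/s3.png

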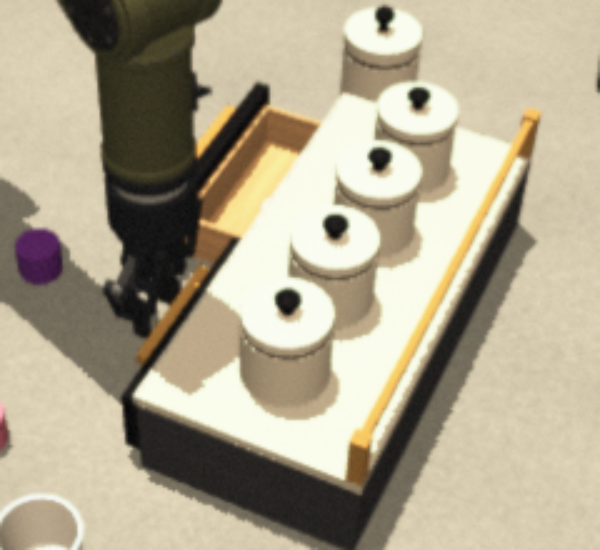

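The right drawer is nearly home, with the pull's middle at −23 mm against −22 when shut. I'll press gently until the stop is felt.

jog_arm(deltas=[[0.015,0.002,0,0],[0.015,0.002,0,0],[0,0,0,0]])

```text
clock: 10.58
position: [0.5474, -0.0885, 0.1299]
orientation: [-0.0, -0.06, 0.998, 0.0]
wrist_force: [-1.8, 0.6, 2.1]
finger_gap: 0.452
grasp_force: 1.2
```

jog_arm(deltas=[[0.02,0.0024,0,0],[0.02,0.0024,0,0],[0,0,0,0]])

```text
clock: 10.95
position: [0.548, -0.0886, 0.1294]
orientation: [-0.005, -0.06, 0.998, 0.001]
wrist_force: [-13.0, -0.4, 10.3]
finger_gap: 0.454
grasp_force: 6.5
```

The stop is felt: 13 N with only 0.6 mm of travel. I'll retract and go to the left drawer.

jog_arm(deltas=[[-0.08,-0.01,0,0],[-0.25,-0.03,0,0],[-0.25,-0.03,0,0],[-0.25,-0.03,0,0],[-0.2,-0.024,0,0],[-0.052,0.429,0,0],[-0.052,0.429,0,0],[-0.052,0.429,0,0],[-0.052,0.429,0,0],[-0.052,0.429,0,0],[0,0,0,0],[0,0,0,0]])

```text
clock: 12.45
position: [0.4229, 0.1139, 0.1301]
orientation: [0.001, -0.06, 0.998, 0.0]
wrist_force: [-1.5, -0.5, -0.7]
finger_gap: 0.448
grasp_force: 0.0
```

```bash
python3 -c "
from h import *
fronts();print(bay(env.get_state()['position']))"
```

```text
left front top 330 [-95.3 -87.8 -81.9]
left pull top 120 [-108.3 -103.5  -97.2]
right front top 52 [-13.5 -12.4 -11.2]
right pull top 206 [-26.  -20.7 -14.4]
[-137.05313377  106.90103974]
```

Now the left drawer. The tool has to go from −137 to about −37.

jog_arm(deltas=[[0.08,0.01,0,0],[0.06,0.007,0,0],[0.05,0.006,0,0],[0.05,0.006,0,0],[0.05,0.006,0,0],[0.05,0.006,0,0],[0.05,0.006,0,0],[0.05,0.006,0,0],[0.05,0.006,0,0],[0.05,0.006,0,0],[0.05,0.006,0,0],[0.05,0.006,0,0],[0.05,0.006,0,0],[0.05,0.006,0,0],[0.05,0.006,0,0],[0.05,0.006,0,0],[0.05,0.006,0,0],[0.05,0.006,0,0],[0,0,0,0]])

```text
clock: 14.88
position: [0.5176, 0.1259, 0.1304]
orientation: [0.001, -0.06, 0.998, 0.0]
wrist_force: [-0.6, -0.1, -0.8]
finger_gap: 0.45
grasp_force: 0.1
```

jog_arm(deltas=[[0.02,0.0024,0,0],[0.02,0.0024,0,0],[0,0,0,0]])

```text
clock: 15.25
position: [0.5211, 0.1262, 0.1303]
orientation: [0.001, -0.06, 0.998, 0.0]
wrist_force: [-1.0, 0.4, 0.8]
finger_gap: 0.449
grasp_force: 0.2
```

jog_arm(deltas=[[0.02,0.0024,0,0],[0.02,0.0024,0,0],[0,0,0,0]])

```text
clock: 15.62
position: [0.5219, 0.1262, 0.1295]
orientation: [-0.004, -0.06, 0.998, -0.0]
wrist_force: [-9.9, -1.2, 7.4]
finger_gap: 0.451
grasp_force: 5.2
```

The stop is reached. I'll back off and check.

jog_arm(deltas=[[-0.08,-0.01,0,0],[-0.25,-0.03,0,0],[-0.25,-0.03,0,0],[-0.25,-0.03,0,0],[0,0,0.4,0],[0,0,0.4,0],[0,0,0,0],[0,0,0,0]])

```text
clock: 16.62
position: [0.4415, 0.1164, 0.2097]
orientation: [0.0, -0.06, 0.998, 0.0]
wrist_force: [-0.4, -0.3, 0.1]
finger_gap: 0.451
grasp_force: 0.0
```

```bash
python3 - <<'E'
from h import *
fronts(); knobs()
a=cam('scene')['pixels']; b=cam('top')['pixels']
cv2.imwrite('pics/f.png',np.hstack([cv2.resize(a[130:370,220:480],(400,370)),cv2.resize(b[110:300,125:500],(400,203)) if 0 else cv2.resize(b[110:310,125:535],(400,370))]))
E
```

```text
left front top 37 [-14.4 -12.8 -10.9]
left pull top 135 [-25.5 -21.1 -15. ]
right front top 55 [-14.1 -12.1 -11.1]
right pull top 205 [-26.3 -20.7 -14.5]
top [368. 167.] 82 [  98.9 -142.6]
top [320. 172.] 83 [ 99.1 -47.9]
top [271. 176.] 81 [100.2  46.6]
top [222. 181.] 82 [100.7 141.2]
scene [397. 178.] 35 [102.1 134.7]
scene [382. 202.] 42 [101.8  41.5]
scene [364. 229.] 53 [100.4 -52.8]
scene [345. 260.] 60 [ 100.5 -147. ]
tool [-118.8  107.5] 0.20876509650770092 [-0.02837874  0.5574949  -0.08161279]
```

View pics/f.png

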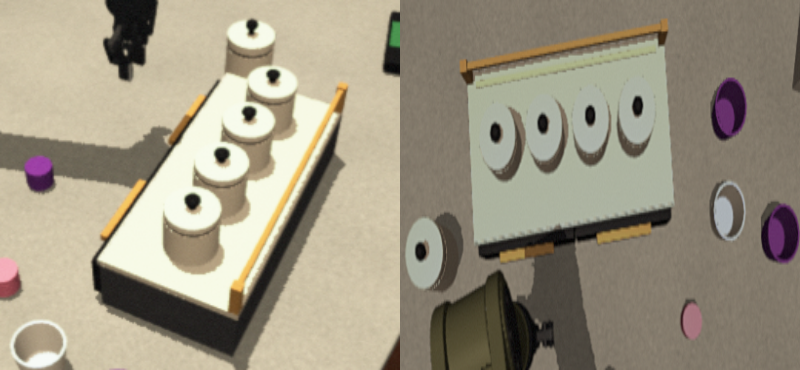

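Both drawers are flush, the row is straight, the caddy and cup are undisturbed, and the arm is clear of everything.

```bash
python3 -c "
from plant import env
print(env.finish_job())"
```

```text
the job is handed in; nothing more can be done
None
```

The job is handed in, though no verdict came back: both drawers are pushed home to their stops, and the out-of-line canister is back within about 2 mm of its neighbours' line with even gaps. The big canister and the cup look undisturbed; the tins can't be seen inside the shut drawers.

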